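Close a saddle clamp over a filter tube with its swing bolt

TASK

A steel filter tube lies in the open bench clamp. Swing the clamp's blue hinged upper half over until it rests on the tube; then draw the red-gripped swing bolt out against its spring, swing it upright into the slot of the upper half and let it back in, so that its flange sits on the slotted lug behind the yellow lips and by its own spring holds the clamp fully shut. Tug the seated bolt gently outwards until it bears on the lips, to check that it is held, and let go; keep the tube in the clamp where it lies, and leave the other things on the bench alone.

Things in the scene. Friction and masses are not known exactly. Their poses are not given: they have to be found in the camera images.
- clamp: Fixed bench clamp: dark base plate 150x80x12 mm with a blue cradle 42 mm wide. Origin: on the bench under the tube axis, mid-width. Its y runs along the tube, its x points roughly to the robot's left (towards the cap hinge), z up; the swing bolt is on the -x side. Inside the cradle a black rubber V pad, sprung upwards (7 N, 600 N/m), carries the tube.
- saddle (a point): Point on the clamp, 71 mm above the bench over the clamp's origin: where the middle of the tube's axis lies before clamping (the tube may start up to 12 mm off along y). Axes as the clamp's. Closing the clamp presses the tube down 3 mm.
- cap_hinge (a point): Point on the hinge axis of the upper half, fixed on the clamp: x +42, z 68 mm in the clamp's frame. The hinge axis is the clamp's y.
- cap (a joint): Angle of the blue hinged upper half (rad): 0 = fully shut (a stop), about 0.07 = resting loose on the tube, held ajar by the sprung pad, 1.57 = standing upright, 1.95 = open stop, leaning away from the bolt. Mass 0.18 kg; damped hinge with slight friction: above about 0.9 it stays where left; below that it sinks slowly onto the tube by itself. The bolt's spring can pull it from ajar to fully shut.
- cap_lug (a point): Middle of the slotted lug at the free end of the upper half, 97 mm from the hinge axis. The lug is 42 mm wide along the clamp's y and 12 mm thick: two prongs 15 mm wide, 34 mm long, with a 12 mm slot between them, open at the end; the upper half reaches 114 mm from the hinge axis. A yellow lip 3 mm high crosses the outer end of each prong on its top face (the face that looks up when shut, away from the bolt when open). x axis: from the lug to the hinge; y: the clamp's y.
- bolt_pivot (a point): Point on the pivot axis of the swing bolt, fixed on the clamp: x -50, z 20 mm in the clamp's frame. The axis is the clamp's y.
- bolt_swing (a joint): Angle of the swing bolt (rad): 0 = upright in the slot (stop), grows as it leans out, away from the tube (-x of the clamp, to the robot's right), 0.88 at most. It stays where left (friction). Seated, it has free play from 0 to about 0.11, where the flange meets the lips: a pull at the grip meets some 2 N of drag in the play and turns firm at the lips (5 to 10 N more is plenty).
- bolt_draw (a joint): How far the bolt is drawn out along its own length (m), 0 to 0.032 (firm stop). A spring pulls it back in with 6 N at 0 and 12 N at full draw. About 0.020 or more is needed for its flange to pass over the lips while the upper half is ajar; seated with the clamp fully shut it reads about 0.004.
- bolt_grip (a point): Middle of the red knurled grip on the swing bolt, 25 mm diameter, gripping length 34 mm (17 each way), grip end 18 mm beyond this point. It lies 90 mm from the bolt pivot plus the draw. z axis: outwards along the bolt, y: the clamp's y. A steel flange, 25 mm across and 5 mm thick, has its underside 34 mm from this point towards the pivot; the underside comes to rest on the lug's top face, 60 mm from the pivot when the clamp is shut.
- tube_mid (a point): Centre of the loose steel filter tube, 40 mm diameter, 130 mm long plus blue end caps and white nozzles (174 mm overall), 0.25 kg, lying along y in the clamp.
- cup_orange: White specimen cup with orange lid, 44 mm wide, 53 mm high; bystander. Origin under its centre.
- cup_blue: White specimen cup with blue lid, 44 mm wide, 53 mm high; bystander. Origin under its centre.
- wipes: Pale blue pack of wipes with green flap, 112x75x41 mm; bystander. Origin under its centre.
- decap: Orange tube decapper, 35 mm wide, 70 mm high; bystander. Origin under its centre.
- reader: Dark barcode scanner, 88x207x54 mm, lying; bystander. Origin under its centre.

How it is judged (in metres and radians):
On the way, in this order (a step that is already met when the one before it is completed fails the run):
1. the upper half is swung over and rests on the tube (value of joint cap below 0.15 rad and value of joint bolt_swing above 0.3 rad), for 0.2 s.
2. the swing bolt stands upright in the slot with its flange seated, the clamp fully shut (value of joint cap below 0.035 rad and value of joint bolt_swing below 0.055 rad and value of joint bolt_draw between 0.0015 and 0.008 m), for 0.1 s.
3. the seated bolt is tugged outwards until it bears on the lips, which hold it (value of joint cap below 0.035 rad and value of joint bolt_swing between 0.08 and 0.16 rad and value of joint bolt_draw below 0.008 m), for 0.1 s.
At the end, for the whole second after the job is handed in: The upper half is fully shut (0.035 rad); the bolt stands in the slot (within 0.16 rad of upright: between stop and lips), its flange seated on the lug behind the lips (drawn 1.5 to 8 mm); the tube rests in the clamp, its centre within 25 mm of the saddle point (value of joint cap below 0.035 rad and value of joint bolt_swing below 0.16 rad and value of joint bolt_draw between 0.0015 and 0.008 m and distance between tube_mid and saddle below 0.025 m and linear speed of tube below 0.02 m/s); the robot touches nothing.
It fails at once if the tube is pulled or knocked out of the clamp (distance between tube_mid and saddle above 0.04 m).
It fails at once if a bystander is shifted by more than 30 mm (distance of any of cup_orange, cup_blue, wipes, decap, reader from where it was at the start of the episode above 0.03 m).
It fails at once if the bolt is forced against the upper half with over 60 N (contact force between bolt_draw and cap above 60 N).
It also fails if it takes over 54 s, if anything falls off the work surface, if the arm or the gripper's body presses on something with over 40 N, if the wrist force passes 120 N, or if a joint passes its speed limit or range.

ROBOT

A 6-joint arm with a two-finger parallel gripper is mounted at the origin on a cart in front of the work surface, level with it; the furniture and walls round the work are solid. World frame = base frame: x ahead of the robot, y to its left, z up, the work surface at z = 0. Lengths are in mm, angles in rad, forces in N, time in s.
With the tool pointing down it reaches from about 400 to 825 mm from the base axis. Payload 7 kg.
Tool frame: the origin (TCP) lies at the very end of the fingers, on their centre line; the grasp point (between the pads) lies 19 mm behind it; z points along the fingers, y is the line along which they close (so a half turn about z gives the same grasp; the last joint's range is limited). The gripper opens to 88 mm and grips with 3 to 60 N. Pads are 19 mm wide; open, the fingers measure 130 mm over their backs; the gripper's body (78 mm by 193 mm) begins 47 mm behind the grasp point.
Start: joints at [1.49, 0.359, 0.012, 0, -1.224, -0.288], TCP at [243.342, 629.587, 226.561] pointing down, gripper open.
Joint ranges: [-3.07, 3.07], [-1.43, 2.12], [-1.02, 1.25], [-3.03, 1.67], [-3.05, -0], [-3.03, 3.03]. Speed limits (rad/s): [2.39, 2.39, 3.01, 3.14, 3.14, 3.14].

INTERFACE

Orientations are given as a unit quaternion [x, y, z, w].
In Python, from plant import bot gives the robot as it stands. Calls block until the motion is done:
- bot.move_ptp(position, orientation): joint-space move of the TCP to a pose.
- bot.line_to(position, velocity=150, ori=None): straight line of the TCP; ori=None keeps the orientation; velocity is the mean speed in mm/s.
- bot.move_joints(angles): joint-space move.
- bot.move_gripper(opening, force=None): finger opening in mm; force is the grip in N (None keeps the last); returns when the fingers have stopped.
- bot.pause(seconds).
- bot.solve_ik(position, orientation): joint angles nearest the present ones, or None.
- bot.read_state(): the state.
- bot.camera(name): name is "scene" or "top" or "wrist"; returns the picture (400x640x3 uint8, red, green, blue); there is no depth.
- bot.get_calibration(name): a dict with "fx", "fy", "cx", "cy" (pixels), "view" (4x4, takes a point from world to camera coordinates); the wrist camera has in their place "T_tool_cam" (4x4, takes a point from camera to tool coordinates, whose origin is the TCP and whose axes are the flange's). Camera axes: x right, y up, looking along -z (the intrinsics and any distortion apply to the point x, -y, -z); pixel columns grow to the right and rows downward; lengths in mm; the calibration is good to about 2 mm. A picture is of the moment at which its call begins: read the wrist's pose just before it. get_calibration takes no time and is no camera call.
A pose or a line that the arm cannot do raises bot.Unreachable and nothing moves.
- bot.close_job(): hands the job in; it is judged then, once.
The state is a dict: "t": time; "joint_pos": joint angles; "qvel": joint speeds; "tau": joint torques, N m; "tcp_pos": TCP position; "eef_rot": TCP orientation; "contact_force": force on the tool from outside, world axes, zero at the start; "moment": the same for the moment, N m; "width": finger opening in mm; "finger_force": force on a finger pad.
Only numpy, scipy, OpenCV 4.12 (cv2) and the standard library are available. Lean on these libraries where they do the work, as an engineer would, in place of code of your own. Each camera call takes 0.05 s, during which the arm holds its last target. There are 200 camera calls.

## Working session

There is one attempt and no reset: what is moved stays moved. The work goes in short steps, each a Python script; the robot and the scene stay as the last script left them, time stands still between calls to the robot, and variables do not carry over. Pictures are saved under pics/ and viewed, at most 10 in all, crops included, and the job is handed in when it is done.

```bash
ls; mkdir -p pics
python3 - <<'E'
from plant import bot
import cv2
for n in ["scene","top"]:
    im=bot.camera(n); cv2.imwrite(f"pics/{n}0.png",cv2.cvtColor(im,cv2.COLOR_RGB2BGR))
    print(n,bot.get_calibration(n))
print(bot.get_calibration("wrist"));print(bot.read_state())
E
```

```text
pics
scene {'fx': 479.7709614088484, 'fy': 479.7709614088484, 'cx': 322.0004290312688, 'cy': 194.09992822073426, 'view': array([[ 5.93231896e-01, -8.04945944e-01,  1.17449923e-02,
        -1.92964571e+02],
       [ 4.02175965e-01,  3.08972383e-01,  8.61852980e-01,
        -3.41309383e+02],
       [-6.97373939e-01, -5.06555124e-01,  5.07022184e-01,
        -1.01398031e+03],
       [ 0.00000000e+00,  0.00000000e+00,  0.00000000e+00,
         1.00000000e+00]])}
top {'fx': 517.6128192361026, 'fy': 517.6128192361026, 'cx': 311.8809283989132, 'cy': 202.39762540405258, 'view': array([[ 2.48112309e-02, -9.99664292e-01, -7.46369150e-03,
         1.27029356e+02],
       [ 9.93356701e-01,  2.38140983e-02,  1.12584874e-01,
        -5.39613865e+02],
       [-1.12369337e-01, -1.02074773e-02,  9.93614080e-01,
        -1.31056544e+03],
       [ 0.00000000e+00,  0.00000000e+00,  0.00000000e+00,
         1.00000000e+00]])}
{'fx': 308.8502892451497, 'fy': 308.8502892451497, 'cx': 316.9318237661914, 'cy': 200.4617997547397, 'T_tool_cam': array([[-3.10611438e-04,  9.57686279e-01,  2.87813992e-01,
       
[... 266 characters left out ...]
0e+00]])}
{'t': 0.1, 'joint_pos': array([ 1.49008083e+00,  3.59309888e-01,  1.11948420e-02, -3.10843939e-04,
       -1.22410074e+00, -2.88107376e-01]), 'qvel': array([-0.00103229, -0.00215822,  0.00085987,  0.00110448,  0.00052823,
        0.0007411 ]), 'tau': array([-9.48282577e-04, -5.84162843e+01,  2.93753046e+01,  7.01555818e+00,
        1.01551219e-02, -5.43143301e-05]), 'tcp_pos': array([243.21345392, 629.21344952, 225.73874547]), 'eef_rot': array([ 9.83034382e-01, -1.83419949e-01, -7.18877001e-05,  7.21043879e-04]), 'contact_force': array([ 0.40975652, -0.77340142,  0.22263574]), 'moment': array([-0.00139551,  0.02072018,  0.04869626]), 'finger_force': 0.0, 'width': 87.46662115571031}
```

View pics/scene0.png

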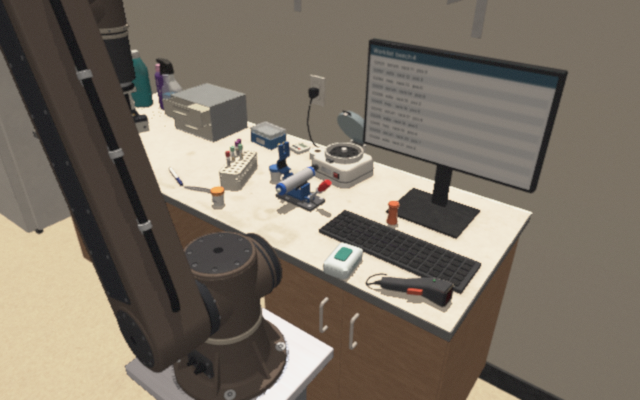

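View pics/top0.png

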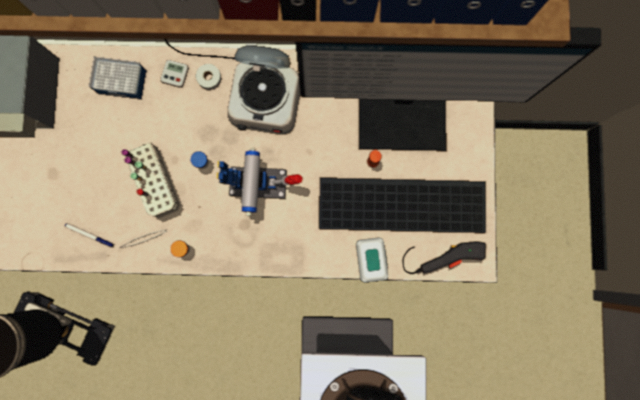

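Scene: the clamp is at about (255,182) in the top view, with the tube running vertically, the cap hinge on the left and the red grip at (293,180). I'll move the wrist camera over it.

```bash
cat > h.py <<'E'
import numpy as np, cv2
from scipy.spatial.transform import Rotation as R
from plant import bot
def cam(name):
    c=bot.get_calibration(name)
    if name=="wrist":
        s=bot.read_state(); T=np.eye(4); T[:3,:3]=R.from_quat(s["eef_rot"]).as_matrix(); T[:3,3]=s["tcp_pos"]
        W=T@c["T_tool_cam"]
    else: W=np.linalg.inv(c["view"])
    return c,W
def ray(c,W,u,v):
    d=np.array([(u-c["cx"])/c["fx"],-(v-c["cy"])/c["fy"],-1]); return W[:3,3],W[:3,:3]@d
def onz(c,W,u,v,z):
    o,d=ray(c,W,u,v); return o+d*(z-o[2])/d[2]
def proj(c,W,p):
    q=np.linalg.inv(W)@np.append(p,1); return c["cx"]+c["fx"]*q[0]/-q[2], c["cy"]-c["fy"]*q[1]/-q[2]
def snap(name,f):
    c,W=cam(name); im=cv2.cvtColor(bot.camera(name),cv2.COLOR_RGB2BGR); cv2.imwrite("pics/"+f,im); return im,c,W
def quat(z,y):
    z=np.array(z,float);z/=np.linalg.norm(z);y=np.array(y,float);y-=z*(y@z);y/=np.linalg.norm(y)
    return R.from_matrix(np.c_[np.cross(y,z),y,z]).as_quat()
E
python3 - <<'E'
from h import *
c,W=cam("top")
for p,z in [((251,182),71),((293,180),77)]: print(onz(c,W,*p,z))
p=onz(c,W,262,182,60)
for s in (1,-1):
  q=quat([0,0,-1],[0,s,0]); t=p+[0 if s else 0,0,0]; 
  j=bot.solve_ik([p[0],p[1],280],q); print(s,j)
q=quat([0,0,-1],[0,-1,0])   # tool x = y cross z
print(R.from_quat(q).as_matrix())
# tilt grasps at the bolt for swing angles
piv=p+[0,-50,-40]
for a in (0,.4,.88):
  for s in (1,-1):
    d=np.array([0,-np.sin(a),np.cos(a)]); print(a,s,bot.solve_ik(piv+d*75,quat(-d,[s,0,0])))
E
```

```text
[580.00421011 294.85816219  71.        ]
[586.68672708 188.56396818  77.        ]
1 [ 0.7354753   0.27587211  0.01491496  0.         -1.30983918 -2.30627162]
-1 [ 0.7354753   0.27587211  0.01491496  0.         -1.30983918  0.83532103]
[[ 1.  0.  0.]
 [ 0. -1.  0.]
 [ 0.  0. -1.]]
0 1 [ 0.67210763  0.38318141 -0.27542661  0.         -0.9121883   2.46948502]
0 -1 [ 0.67210763  0.38318141 -0.27542661  0.         -0.9121883  -0.67210763]
0.4 1 None
0.4 -1 [ 0.36771456  0.36511633 -0.20205688 -0.47787571 -0.91105757 -0.08876749]
0.88 1 [-0.03861243  0.54384466 -0.1003198  -0.97041009 -1.20377321 -2.59831089]
0.88 -1 [-0.03861243  0.54384466 -0.1003198  -0.97041009 -1.20377321  0.54328177]
```

Run:
```python
from h import *
bot.move_ptp([560,320,290],quat([0,0,-1],[-1,0,0]))
bot.pause(.2)
im,c,W=snap("wrist","w1.png"); np.savez("w1.npz",W=W); print(bot.read_state()["t"],bot.read_state()["tcp_pos"])
im2,_,_=snap("top","t1.png")
cv2.imwrite("pics/t1c.png",cv2.resize(im2[130:235,200:320],None,fx=5,fy=5,interpolation=cv2.INTER_CUBIC))
```

```text
1.9917 [559.607006   320.74048675 289.80056924]
```

View pics/w1.png

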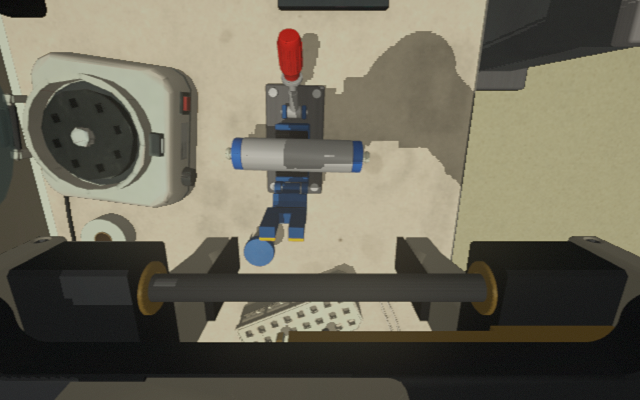

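The wrist view shows the tube at (297,155), the base plate corners at about (266,84) to (324,192), the red grip at (290,55), and the open cap with yellow lips at (267,239) and (297,239). The blue cup is at (259,252), low and behind the cap.

Run:
```python
from h import *
c=bot.get_calibration("wrist"); W=np.load("w1.npz")["W"]; im=cv2.imread("pics/w1.png"); hsv=cv2.cvtColor(im,cv2.COLOR_BGR2HSV)
P=[onz(c,W,*p,12)[:2] for p in [(266,84),(324,86),(323,192),(266,190)]]; print("plate",np.round(P,1),np.mean(P,0))
S=[onz(c,W,*p,12)[:2] for p in [(273,93),(316,93),(316,188),(272,188)]]; print("screws",np.round(S,1),np.mean(S,0))
def blob(n,lo,hi,roi):
    m=cv2.inRange(hsv,lo,hi); k=np.zeros_like(m); x0,y0,x1,y1=roi; k[y0:y1,x0:x1]=m[y0:y1,x0:x1]
    r=cv2.minAreaRect(cv2.findNonZero(k)); print(n,r); return r
r=blob("red",(0,120,60),(10,255,255),(260,10,320,100)); r2=blob("red2",(170,120,60),(180,255,255),(260,10,320,100))
b=cv2.boxPoints(r); top=b[np.argsort(b[:,1])]
print("red ends: outer@z85",onz(c,W,*top[:2].mean(0),85),"inner@z65",onz(c,W,*top[2:].mean(0),65),"mid@77",onz(c,W,*r[0],77))
a=blob("yel",(20,120,80),(35,255,255),(255,225,310,250))
for u in ((267,239),(297,239)): print("lip@160",onz(c,W,*u,160))
for u in ((232,154),(363,156)): print("tube end@71",onz(c,W,*u,71))
for n in("top","scene"):
    cc,WW=cam(n); im2=cv2.imread("pics/t1.png") if n=="top" else cv2.imread("pics/scene0.png")
    h2=cv2.cvtColor(im2,cv2.COLOR_BGR2HSV); m=cv2.inRange(h2,(0,150,80),(6,255,255))|cv2.inRange(h2,(174,150,80),(180,255,255))
    k=np.zeros_like(m); x0,y0,x1,y1=(280,165,310,195) if n=="top" else (312,175,335,195)
    k[y0:y1,x0:x1]=m[y0:y1,x0:x1]; rr=cv2.minAreaRect(cv2.findNonZero(k)); print(n,rr)
    o1,d1=ray(c,W,*r[0]); o2,d2=ray(cc,WW,*rr[0]); t=np.linalg.lstsq(np.c_[d1,-d2],o2-o1,rcond=None)[0]
    print(o1+d1*t[0],o2+d2*t[1])
```

```text
plate [[627.4 212.6]
 [550.4 215. ]
 [550.7 361. ]
 [634.1 358. ]] [590.62566807 286.66317426]
screws [[618.5 223.9]
 [561.  223.8]
 [561.  354.9]
 [625.2 355. ]] [591.41539806 289.42253773]
red ((289.5, 54.5), (51.0, 25.0), 90.0)Traceback (most recent call last):
  File "<stdin>", line 8, in <module>
  File "<stdin>", line 7, in blob
cv2.error: OpenCV(4.12.0) /io/opencv/modules/imgproc/src/convhull.cpp:143: error: (-215:Assertion failed) total >= 0 && (depth == CV_32F || depth == CV_32S) in function 'convexHull'
```

View pics/t1c.png

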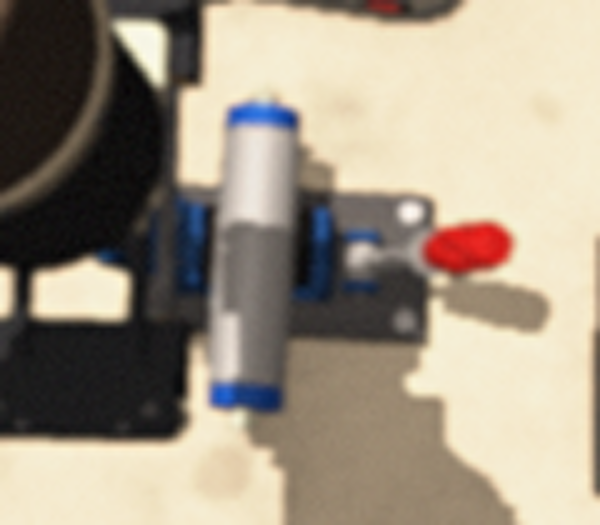

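Run:
```python
from h import *
c=bot.get_calibration("wrist"); W=np.load("w1.npz")["W"]; im=cv2.imread("pics/w1.png"); hsv=cv2.cvtColor(im,cv2.COLOR_BGR2HSV)
r=(289.5,54.5)
print("red ends: outer@z85",onz(c,W,290,29,85),"inner@z65",onz(c,W,289,80,65),"mid@77",onz(c,W,*r,77))
for u in ((267,239),(297,239)): print("lip@160",onz(c,W,*u,160))
for u in ((232,154),(363,156)): print("tube end@71",onz(c,W,*u,71))
ct,Wt=cam("top"); f=lambda u,v:(200+(u-2)/5,130+(v-2)/5)
for u in ((262,105),(247,410)): print("top tube end@71",onz(ct,Wt,*f(*u),71))
for u in ((411,212),(404,320),(432,197),(423,342)): print("top plate",onz(ct,Wt,*f(*u),12))
o1,d1=ray(c,W,*r)
for n,uv in (("top",f(468,248)),):
    o2,d2=ray(ct,Wt,*uv); t=np.linalg.lstsq(np.c_[d1,-d2],o2-o1,rcond=None)[0]; print(n,o1+d1*t[0],o2+d2*t[1])
cs,Ws=cam("scene"); s=cv2.imread("pics/scene0.png"); h=cv2.cvtColor(s,cv2.COLOR_BGR2HSV)
m=cv2.inRange(h,(0,130,80),(8,255,255))|cv2.inRange(h,(173,130,80),(180,255,255)); k=np.zeros_like(m); k[172:200,310:338]=m[172:200,310:338]
uv=cv2.minAreaRect(cv2.findNonZero(k)); print(uv)
o2,d2=ray(cs,Ws,*uv[0]); t=np.linalg.lstsq(np.c_[d1,-d2],o2-o1,rcond=None)[0]; print("scene",o1+d1*t[0],o2+d2*t[1])
m=cv2.inRange(hsv,(100,120,40),(125,255,255)); 
# tube caps centroids by contour
for x in cv2.findContours(m,cv2.RETR_EXTERNAL,cv2.CHAIN_APPROX_NONE)[0]:
    if cv2.contourArea(x)>60: print(cv2.boundingRect(x),cv2.contourArea(x))
crop=cv2.resize(im[10:260,200:400],None,fx=3,fy=2.4*1.0) if 0 else cv2.resize(im[65:260,215:385],None,fx=3,fy=3,interpolation=cv2.INTER_CUBIC); cv2.imwrite("pics/w1c.png",crop)
```

```text
red ends: outer@z85 [588.36627796 163.26194488  85.        ] inner@z65 [592.32309024 211.9432468   65.        ] mid@77 [590.1277284  186.65664533  77.        ]
lip@160 [610.44851605 370.52266832 160.        ]
lip@160 [580.00920277 370.50166227 160.        ]
tube end@71 [663.57224511 297.08776534  71.        ]
tube end@71 [503.2955679  299.35755065  71.        ]
top tube end@71 [660.7970736 295.3864338  71.       ]
top tube end@71 [504.79246065 297.02352515  71.        ]
top plate [617.55251168 221.97126461  12.        ]
top plate [559.83159482 223.85274728  12.        ]
top plate [625.86182641 211.09604765  12.        ]
top plate [548.39750264 213.47874634  12.        ]
top [589.79910834 187.2807133   81.10763367] [588.12167918 187.93406023  80.87417328]
((327.48004150390625, 182.13999938964844), (6.800000190734863, 23.400001525878906), 53.13010025024414)
scene [588.79094521 189.19527179  93.70931375] [596.40232649 180.31450274  95.66748644]
(289, 228, 14, 9) 99.0
(260, 227, 15, 10) 119.5
(352, 142, 11, 30) 209.0
(232, 139, 10, 30) 198.5
```

View pics/w1c.png

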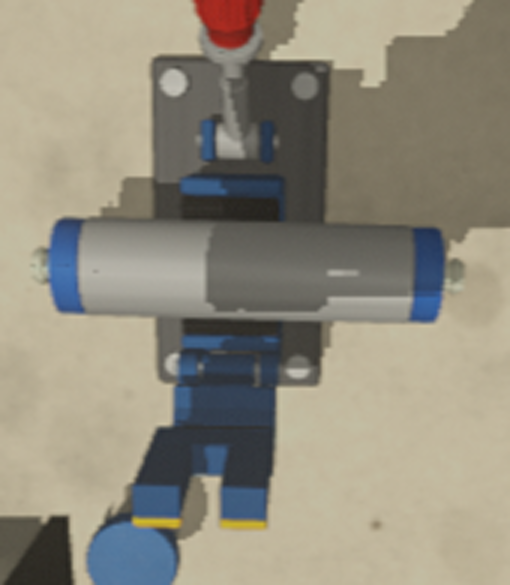

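The crop shows the plate, pivot at (238,142), hinge at (225,368), and prongs ending at (157,520) and (243,522). The tube lies close to centred. Next I'll compute the clamp frame and push the cap over.

Run:
```python
from h import *
c=bot.get_calibration("wrist"); W=np.load("w1.npz")["W"]
g=lambda u,v,z:np.round(onz(c,W,215+(u-1)/3,65+(v-1)/3,z),1)
print("pivot",g(238,142,24),"hinge",g(225,368,72),"screws",g(173,82,12),g(305,86,12),g(298,367,12))
print("cradle edges near@70",g(181,178,60),g(284,178,60),"hinge ends",g(180,368,68),g(278,368,68))
q=quat([0,0,-1],[-1,0,0])
bot.move_gripper(0,20)
bot.line_to([593,425,290],250); bot.line_to([593,425,130],200)
print(bot.read_state()["contact_force"])
f=[]
for y in range(405,250,-15):
    bot.line_to([593,y,130],90); f.append(np.round(bot.read_state()["contact_force"],1))
print(np.array(f)); 
bot.line_to([593,252,130],90); bot.line_to([593,262,240],250)
bot.line_to([575,330,300],250); bot.pause(.5)
im,c,W=snap("wrist","w2.png"); np.savez("w2.npz",W=W); print(bot.read_state()["t"])
cv2.imwrite("pics/w2c.png",cv2.resize(im[0:260,190:410],None,fx=2.3,fy=2.3,interpolation=cv2.INTER_CUBIC))
```

```text
pivot [590.1 248.2  24. ] hinge [594.  338.8  72. ] screws [619.4 222.7  12. ] [560.6 224.3  12. ] [563.9 353.4  12. ]
cradle edges near@70 [611.1 261.9  60. ] [569.1 261.9  60. ] hinge ends [613.4 339.8  68. ] [571.9 339.8  68. ]
[-0.532287    0.21095378  0.11859151]
[[ 0.5  0.5 -0.4]
 [ 0.   0.1  0.9]
 [ 0.3 -0.2  0.5]
 [-2.6 -0.4  6.2]
 [-4.8 -2.2 10.7]
 [-2.3 -3.   6.9]
 [ 0.1  0.9 -0.3]
 [ 0.1  0.4  0.3]
 [ 0.1  1.6  0.8]
 [-0.4 -0.  -0.1]
 [ 0.5 -0.2  0.4]]
10.4583
```

View pics/w2c.png

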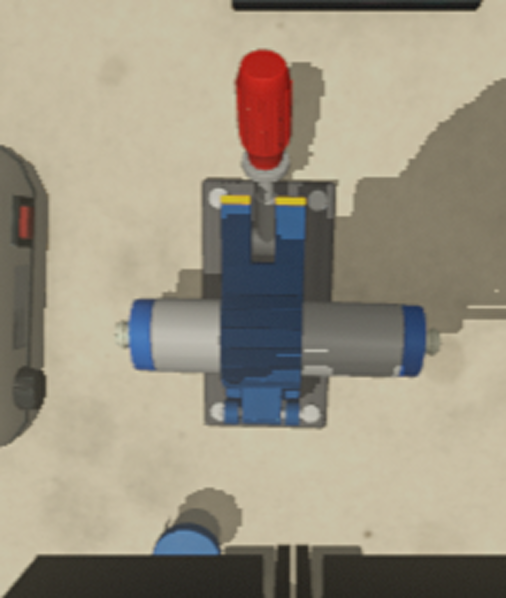

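The cap now rests on the tube, with lips at about (236,201) and (290,201) in the crop. The slot lines up with the bolt, and the red grip spans (263,52) to (265,168).

```bash
cat >> h.py <<'E'
P=np.array([590.,247.5,20.]); YAW=.027
EX=np.array([YAW,1,0])/np.hypot(1,YAW); EY=np.array([-EX[1],EX[0],0]); EZ=np.array([0,0,1.])
def bd(a): return -np.sin(a)*EX+np.cos(a)*EZ
def pose(r,a,off=np.zeros(3)):   # TCP at radius r on bolt axis of swing a
    d=bd(a); return P+off+d*r, quat(-d,EY)
def F(): return bot.read_state()["contact_force"]
E
python3 - <<'E'
from h import *
c=bot.get_calibration("wrist"); W=np.load("w2.npz")["W"]
vo,vi=50/2.3,168/2.3
th=np.linspace(0,2*np.pi,40)
best=[]
for a in np.arange(.5,.9,.02):
    d=bd(a); n=np.cross(d,EY)
    ring=lambda r,R_:[proj(c,W,P+d*r+R_*(np.cos(t)*n+np.sin(t)*EY)) for t in th]
    o=np.array(ring(108,11)); i=np.array(ring(73,12.5)); best.append((round(a,2),o[:,1].min()-vo,i[:,1].max()-vi,o[:,0].mean()-190-264/2.3))
print(np.round(best,2))
for a in (.88,.8,.7,.6,.4,.2,0):
  print(a,[bot.solve_ik(*pose(r,a)) is not None for r in (73,100,150)],np.round(bot.solve_ik(*pose(100,a)),2))
E
```

```text
[[  0.5   19.17   8.45  -0.97]
 [  0.52  17.51   7.15  -0.9 ]
 [  0.54  15.89   5.87  -0.83]
 [  0.56  14.31   4.6   -0.76]
 [  0.58  12.78   3.34  -0.69]
 [  0.6   11.29   2.1   -0.62]
 [  0.62   9.84   0.88  -0.55]
 [  0.64   8.45  -0.33  -0.48]
 [  0.66   7.09  -1.52  -0.41]
 [  0.68   5.79  -2.69  -0.34]
 [  0.7    4.54  -3.85  -0.26]
 [  0.72   3.33  -4.98  -0.19]
 [  0.74   2.17  -6.1   -0.12]
 [  0.76   1.06  -7.19  -0.04]
 [  0.78   0.    -8.26   0.03]
 [  0.8   -1.    -9.32   0.11]
 [  0.82  -1.96 -10.34   0.18]
 [  0.84  -2.87 -11.35   0.26]
 [  0.86  -3.73 -12.33   0.33]
 [  0.88  -4.54 -13.29   0.41]]
0.88 [True, True, True] [-0.02  0.52 -0.1  -0.98 -1.19  0.5 ]
0.8 [True, True, True] [ 0.04  0.47 -0.11 -0.91 -1.13  0.4 ]
0.7 [True, True, True] [ 0.12  0.42 -0.13 -0.81 -1.07  0.28]
0.6 [True, True, True] [ 0.21  0.39 -0.14 -0.71 -1.01  0.14]
0.4 [True, True, True] [ 0.4   0.34 -0.18 -0.46 -0.93 -0.17]
0.2 [True, True, True] [ 0.57  0.34 -0.21 -0.21 -0.92 -0.48]
0 [True, True, True] [ 0.7   0.38 -0.21  0.   -0.98 -0.73]
```

Run:
```python
from h import *
bot.move_gripper(55,25)
bot.move_ptp(*pose(175,.76)); bot.line_to(pose(135,.76)[0],150); bot.pause(.2)
im,c,W=snap("wrist","w3.png"); np.savez("w3.npz",W=W); print(bot.read_state()["t"],F(),bot.read_state()["tcp_pos"]-pose(135,.76)[0])
for r,R_ in ((108,0),(90,0),(73,0),(58,0)): print(r,proj(c,W,P+bd(.76)*r))
```

```text
13.2083 [-0.31347327  0.41265031 -0.25479112] [ 0.41927641 -0.30027963  0.74898052]
108 (np.float64(318.60447005912755), np.float64(230.6246204937058))
90 (np.float64(318.47443342450237), np.float64(220.93680931405285))
73 (np.float64(318.36919501125436), np.float64(213.09648124549977))
58 (np.float64(318.2877842006768), np.float64(207.03132458305743))
```

View pics/w3.png

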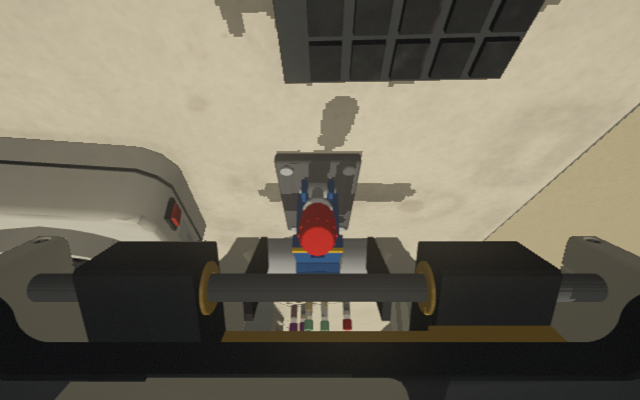

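The end face is centred at about (318,241), against 230.6 predicted, so the swing is about 0.70 rad. The lateral fit is good, so I'll grasp and draw it out.

Run:
```python
from h import *
c=bot.get_calibration("wrist"); W=np.load("w3.npz")["W"]
a=min(np.arange(.6,.8,.005),key=lambda a:abs(proj(c,W,P+bd(a)*108)[1]-240.5)); print("a",a)
bot.line_to(pose(135,a)[0],100,pose(135,a)[1]); bot.line_to(pose(74,a)[0],100); print("at grip",F())
bot.move_gripper(10,40); bot.pause(.2); s=bot.read_state(); print("closed",s["width"],s["finger_force"],F())
d=bd(a)
for k in (4,8,14,20,26):
    bot.line_to(pose(74+k,a)[0],50); f=F(); print(k,"axial",round(f@d,1),"EX",round(f@EX,1),"EY",round(f@EY,1),"w",round(bot.read_state()["width"],1))
print(bot.read_state()["t"]); open("a.txt","w").write(str(a))
```

```text
a 0.6950000000000001
at grip [-0.25794687  0.84788909  0.1797824 ]
closed 24.139778813936342 40.000896784476936 [-0.73376843 -2.66727649  2.62259944]
4 axial -6.1 EX 4.2 EY -3.4 w 24.3
8 axial -7.5 EX 5.0 EY -2.6 w 24.2
14 axial -8.5 EX 5.7 EY -2.9 w 24.0
20 axial -9.7 EX 6.5 EY -3.5 w 24.6
26 axial -11.2 EX 6.6 EY -3.3 w 23.7
16.3333
```

The spring force matches the draw (about 11 N at 26 mm). Next I'll swing it upright.

Run:
```python
from h import *
a0=float(open("a.txt").read())
for a in np.r_[np.arange(a0-.06,.1,-.06),.1,.06,.03,.015,0,-.015,-.03]:
    p,q=pose(100,a); bot.line_to(p,60,q); f=F(); d=bd(a); n=np.cross(EY,d)*1.0
    n=np.cross(d,EY); n=n if n@EX>0 else -n
    print(round(a,3),"ax",round(f@d,1),"tan",round(f@n,1),"EY",round(f@EY,1))
    if f@d<-22 or abs(f@n)>14 : print("stop"); break
    if a<.05 and f@n<-7: print("at stop"); break
print(bot.read_state()["t"],bot.read_state()["moment"]); open("a.txt","w").write(str(a))
snap("wrist","w4.png")
```

```text
0.635 ax -11.1 tan -2.3 EY -4.4
0.575 ax -11.3 tan -3.5 EY -4.4
0.515 ax -10.7 tan -2.8 EY -5.0
0.455 ax -10.6 tan -2.3 EY -4.8
0.395 ax -10.1 tan -2.0 EY -4.1
0.335 ax -10.8 tan -2.6 EY -3.8
0.275 ax -11.0 tan -1.9 EY -6.4
0.215 ax -10.7 tan -1.0 EY -5.9
0.155 ax -11.1 tan -0.7 EY -5.0
0.1 ax -11.1 tan -1.3 EY -4.2
0.06 ax -11.1 tan -0.7 EY -3.7
0.03 ax -11.6 tan -0.8 EY -3.2
0.015 ax -12.2 tan -1.4 EY -3.5
0.0 ax -12.8 tan -1.4 EY -2.4
-0.015 ax -11.1 tan -1.5 EY -2.4
-0.03 ax -11.5 tan -3.4 EY -1.8
20.3333 [-0.97256982 -0.79760804 -0.04435803]
```

Run:
```python
from h import *
a=float(open("a.txt").read())
while a>-.08:
    a-=.01; p,q=pose(100,a); bot.line_to(p,30,q); f=F(); print(round(a,3),"tan",round(f@EX,1),"ax",round(f[2],1))
    if f@EX<-7: break
a+=.005
for r in (94,88,83,80,78):
    p,q=pose(r,a); bot.line_to(p,40,q); f=F(); print(r,"tan",round(f@EX,1),"ax",round(f[2],1),"EY",round(f@EY,1))
    if f[2]>4: break
open("a.txt","w").write(str(a)); print(a,bot.read_state()["t"])
```

```text
-0.04 tan -5.2 ax -10.4
-0.05 tan -6.2 ax -10.8
-0.06 tan -8.4 ax -10.5
94 tan -6.8 ax -10.4 EY -1.8
88 tan -6.8 ax -9.0 EY -1.8
83 tan -5.8 ax -6.7 EY -1.1
80 tan -6.5 ax -6.1 EY -0.5
78 tan -6.6 ax -5.9 EY -0.9
-0.05500000000000001 22.5083
```

Run:
```python
from h import *
a=float(open("a.txt").read())
for r in (77,76,75,74):
    p,q=pose(r,a); bot.line_to(p,30,q); f=F(); print(r,"tan",round(f@EX,1),"ax",round(f[2],1))
    if f[2]>-2.5: break
bot.move_gripper(40,30); bot.pause(.3); print("open",F(),bot.read_state()["t"])
p,q=pose(150,a); bot.line_to(p,200,q); p[1]+=25; p[2]+=40; bot.line_to(p,200); bot.pause(.2)
im,c,W=snap("wrist","w5.png"); cv2.imwrite("pics/w5c.png",cv2.resize(im[80:300,200:440],None,fx=2.5,fy=2.5,interpolation=cv2.INTER_CUBIC)); 
for a in (0,.05,.1): print(a,[np.round(2.5*(np.array(proj(c,W,P+bd(a)*r))-[200,80])) for r in (112,62)])
```

```text
77 tan -6.8 ax 0.3
open [ 0.18923355  0.44219029 -0.26506211] 23.6083
0 [array([289., 235.]), array([289., 216.])]
0.05 [array([289., 217.]), array([289., 207.])]
0.1 [array([289., 199.]), array([289., 199.])]
```

View pics/w5c.png

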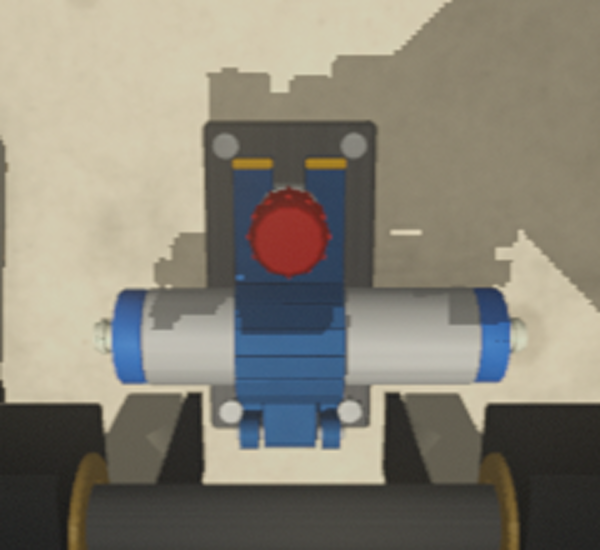

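The bolt is upright, with the grip end at (289,238) as predicted for about 0 rad, and its flange is behind the lips. The axial load dropped to zero when it seated. Next is the regrip and tug.

Run:
```python
from h import *
a=-.03
p,q=pose(150,a); bot.line_to(p,150,q); bot.line_to(pose(78,a)[0],120); bot.move_gripper(10,20); bot.pause(.2); print("grip",bot.read_state()["width"],F())
while a<.14:
    a+=.01; p,q=pose(78,a); bot.line_to(p,25,q); f=F(); print(round(a,3),"tan",round(f@EX,1),"ax",round(f[2],1))
    if f@EX>8: break
bot.pause(.4); print(F())
p,q=pose(78,a-.015); bot.line_to(p,25,q); print("relax",F())
bot.move_gripper(45,20); bot.pause(.2); print("open",F())
p,q=pose(160,a); bot.line_to(p,150); p[1]+=20; p[2]+=40; bot.line_to(p,200); bot.pause(.2)
im,c,W=snap("wrist","w6.png"); cv2.imwrite("pics/w6c.png",cv2.resize(im[80:300,200:440],None,fx=2.5,fy=2.5,interpolation=cv2.INTER_CUBIC)); print(bot.read_state()["t"])
for b in (0,.05,.1,.14): print(b,[np.round(2.5*(np.array(proj(c,W,P+bd(b)*r))-[200,80])) for r in (112,62)])
```

```text
grip 24.26333166685645 [-1.51531544 -0.07517945  5.57977322]
-0.02 tan 2.6 ax 5.5
-0.01 tan 3.8 ax 6.4
0.0 tan 4.2 ax 5.6
0.01 tan 4.5 ax 7.0
0.02 tan 3.9 ax 7.3
0.03 tan 3.9 ax 7.9
0.04 tan 4.2 ax 7.9
0.05 tan 5.7 ax 8.7
0.06 tan 5.1 ax 8.3
0.07 tan 5.6 ax 9.7
0.08 tan 5.3 ax 10.3
0.09 tan 6.6 ax 10.9
0.1 tan 6.6 ax 10.8
0.11 tan 7.7 ax 10.6
0.12 tan 10.8 ax 9.8
[-4.67722853 10.18260514 10.54640269]
relax [-3.00664026  6.20533515 11.13711144]
open [ 0.45158431 -0.29898547 -0.57296477]
33.1333
0 [array([290., 287.]), array([290., 240.])]
0.05 [array([290., 271.]), array([290., 232.])]
0.1 [array([290., 254.]), array([290., 224.])]
0.14 [array([290., 241.]), array([290., 218.])]
```

View pics/w6c.png

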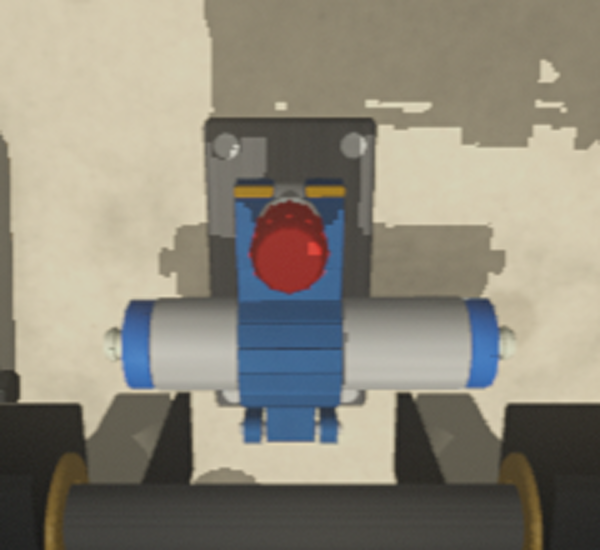

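The bolt leans to about 0.10 rad, with the end at (289,255) and the flange against the lips. One more short tug will confirm it firmly, then I'll retreat and hand in.

Run:
```python
from h import *
a=.09
p,q=pose(150,a); bot.line_to(p,150,q); bot.line_to(pose(80,a)[0],120); bot.move_gripper(10,20); bot.pause(.1); print("grip",F())
while a<.15:
    a+=.008; p,q=pose(80,a); bot.line_to(p,25,q); f=F(); print(round(a,3),"tan",round(f@EX,1),"ax",round(f[2],1))
    if f@EX>10: break
bot.pause(.3); a-=.02
p,q=pose(80,a); bot.line_to(p,25,q); print("relax",F())
bot.move_gripper(45,20); bot.pause(.2)
p,q=pose(160,a); bot.line_to(p,150); p[2]+=40; bot.line_to(p,200); bot.pause(.3)
s=bot.read_state(); print(s["t"],s["contact_force"])
im,c,W=snap("wrist","w7.png"); cv2.imwrite("pics/w7c.png",cv2.resize(im[80:300,200:440],None,fx=2,fy=2))
for b in (0,.1): print(b,[np.round(2*(np.array(proj(c,W,P+bd(b)*r))-[200,80])) for r in (112,62)])
```

```text
grip [-1.142087    0.52719959  3.2188315 ]
0.098 tan 3.6 ax 5.7
0.106 tan 6.6 ax 6.1
0.114 tan 8.3 ax 5.3
0.122 tan 10.2 ax 5.5
relax [-2.09480376  3.49141514  6.50607827]
38.6333 [-0.28240875  0.15805927  1.14454707]
0 [array([234., 267.]), array([234., 225.])]
0.1 [array([234., 242.]), array([234., 213.])]
```

View pics/w7c.png

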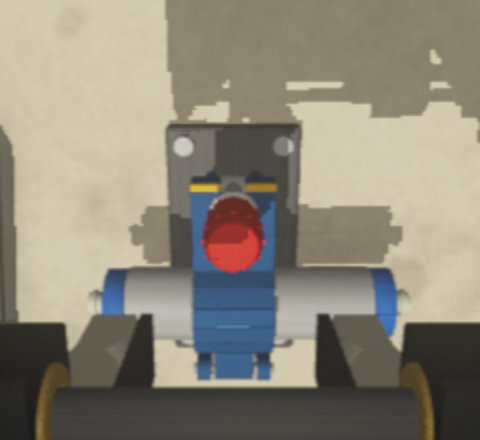

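The lips hold the bolt: the flange sits behind them at (233,195), the clamp is shut, the tube is in place and the gripper is clear.

```bash
python3 -c "
from plant import bot
print(bot.close_job())"
```

```text
the job is handed in; nothing more can be done
None
```

I handed the job in at about 39 s (no verdict returned): the clamp is shut on the tube and the bolt is seated behind the lips. It held a tug of about 10 N, and the gripper was clear at the end.

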